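# Press a slide plate under its leaf spring

### The arm

A 7-joint arm with a two-finger parallel gripper is mounted at the origin on the work surface. World frame = base frame: x ahead of the robot, y to its left, z up, the work surface at z = 0. Lengths are in m, angles in degrees, forces in N, time in s.
With the tool pointing down it reaches from about 0.425 to 0.875 m from the base axis. Payload 4.7 kg.
Tool frame: the origin (TCP) lies on the mounting face of the last link; the fingertips stand 182 mm ahead of it and the grasp point (between the pads) lies 164 mm ahead of it; z points along the fingers, y is the line along which they close (so a half turn about z gives the same grasp; the last joint's range is limited). The gripper opens to 87 mm and grips with 3 to 60 N. Pads are 19 mm wide; open, the fingers measure 117 mm over their backs; the gripper's body (75 mm by 190 mm) begins 51 mm behind the grasp point.
Start: joints at [-72.13, 18.392, -4.016, 83.108, 1.295, 78.541, -3.26], TCP at [0.191, 0.621, 0.405] pointing down, gripper open.
Joint ranges: [-163.93, 163.93], [-17.29, 119.83], [-79.2, 71.16], [3.27, 140.29], [-89.18, 269.18], [5.43, 117.66], [-154.24, 154.24]. Speed limits (degrees/s): [147.25, 147.25, 180, 180, 180, 180, 180].

### API

Orientations are given as [roll, pitch, yaw] about the fixed x, y, z axes, in that order (R = Rz(yaw) Ry(pitch) Rx(roll)).
In Python, from cell import env gives the robot as it stands.
- The arm moves only by the tool servo_tool, never from a script. Its argument "plan" is a list of rows, each an object with "xyz": the shift along the tool's x, y, z in cm, a list of three; "twist": the turn, a rotation vector about the tool's x, y, z in degrees, a list of three; "jaw": the closure, from 0 (fully open) to 1 (shut). In form: [{"xyz": [x, y, z], "twist": [wx, wy, wz], "jaw": jaw}, ...]. A call has 1 to 10 rows; each row is the pose to reach, as a shift and turn from the pose commanded when the call began, along the tool's axes at that moment; what a row does not reach only later rows make up. A row lasts 1/12 s, in which the tool goes at most 41.7 mm and 7.16 degrees, less where a joint would pass 70% of its speed; a pose out of reach is approached as far as the arm can. A call with a gripper value outside its range is refused whole. The fingers move at their own pace and stop on an object; "newtons" is the grip in N (left out, the last holds). Time passes only in rows, so rows that repeat a pose let the fingers close. It gives the time, the measured TCP pose, the force, the opening and the grip force at its end, in the units of the state.
- env.get_obs(): the state, without advancing time (a new reading comes with each control period).
- env.read_camera(name): name is "scene" or "top" or "wrist"; returns a dict with "img" (400x640x3 uint8, red, green, blue), "camera_matrix" (3x3 intrinsics, pixels), "R" (3x3) and "t" (3): a world point X has camera coordinates R X + t. Camera axes: x right, y down, z forward; pixel columns grow to the right and rows downward; lengths in m; the calibration is good to about 2 mm. A picture is of the moment at which its call begins. There is no depth.
- env.sign_off(): hands the job in; it is judged then, once.
The state is a dict: "time_s": time; "qpos": joint angles; "joint_velocities": joint speeds; "effort": joint torques, N m; "tool_pos": TCP position; "tool_rot": TCP orientation; "force": force on the tool from outside, world axes, zero at the start; "wrist_torque": the same for the moment, N m; "grip_width": finger opening in m; "grasp_force": force on a finger pad.
Only numpy, scipy, OpenCV 4.12 (cv2) and the standard library are available. Lean on these libraries where they do the work, as an engineer would, in place of code of your own. Each camera call takes 0.05 s, during which the arm holds its last target. There are 200 camera calls.

### The job

Load the dark slide plate with the orange push bar into the fixture with the fingertips: press it down hard on its sprung bed, right behind the push bar, and keep pressing while you slide it along the channel so that its nose passes under the brass leaf spring and comes fully home against the blue end stop. Then let go and move clear, so that the leaf spring holds the plate. Do not lift the plate, do not touch the leaf spring, and leave everything else where it is.

Things in the scene. Friction and masses are not known exactly. Their poses are not given: they have to be found in the camera images.
- fixture: Fixed aluminium channel, 340 x 110 mm. x axis: slide direction, along the channel from its open end to the blue end stop; z up. Origin: centre of the base's underside, on the table. In this frame, mm: side rails' inner faces y = +-37, outer +-51, tops z = 46; a white sprung bed lies between them, x = -163 to 129, top at z = 40 when up
- bed (a joint): how far the white bed has sunk, m: 0 up, 0.016 hard bottom. It sinks straight down, always level. With the plate on it it stays up until pressed with about 6 N, then sinks 1 mm per further 0.8 N (14 N at 11 mm). Bed and leaf spring are slippery (friction 0.2)
- stop (a point): middle of the blue end stop's face that the nose meets, at fixture (130, 0, 45) mm. The stop is 90 wide, its top at z = 62; the clamp and screws of the leaf spring on it reach z = 72
- leaf: brass leaf spring, 40 wide, 3 thick, over the channel's middle. Origin: its root on the stop, fixture (134, 0, 60) mm. It slopes down to a bow (underside x = 80, z = 41), then up to its blunt free lip at x = 55. It bends only upward about its root: 3 N at the bow to start, then 1 N per mm
- lip (a point): middle of the leaf spring's free lip, fixture (55, 0, 48.5) mm at rest; underside z = 47, top z = 50. A plate that is not pressed (top z = 54) butts against it and is stopped; pressed down 8 mm or more (9 to 13 is right) it goes under, then lifts the bow as it slides on
- plate: the slide plate: dark metal, 150 long (x), 70 wide (y), 14 thick, about 0.25 kg, loose on the bed between the rails, x axis as the fixture's (nose to the stop). Origin: centre of its underside. Its orange push bar, 60 wide, 14 high, stands on top from plate x = -30 (rear face) to -20 mm. At the start the nose is 20 to 60 mm short of the lip
- nose (a point): middle of the upper edge of the plate's front end: plate (75, 0, 14) mm. Fully home it is at fixture x = 130 mm
- press_spot (a point): the place to press: on the plate's top, 14 mm behind the push bar's rear face, plate (-44, 0, 14) mm; the plate reaches 31 mm farther back. When home it is at fixture x = 11 mm, 44 mm short of the lip
- screw_bin: open yellow plastic bin, 100 x 80 x 50 high; origin: centre of its underside (mm)
- glue: red adhesive bottle with a blue spout, 36 across, 115 tall; origin: centre of its underside (mm)
- cups: stack of white plastic cups, 80 across, 72 tall; origin: centre of its underside (mm)
- spare_plate: a second dark slide plate, like the first but with a grey push bar, lying on the table (28 high overall); to be left alone; origin: centre of its underside (mm)
- driver: screwdriver with a red handle, 170 long, lying along its x axis (mm)
- hex_key: T-handled hex key lying flat, red handle 106 across, shaft 134 long; origin: under the middle of the handle (mm)
- lens_frame: dark square frame, 80 x 80, 18 thick, standing on edge; origin: centre of its underside (mm)
Mind the look-alikes: they are no part of the job. What is shaped like the plate but pink is not meant.

How it is judged:
By the outcome, as a careful person would: the job done as asked, in the order asked, and still so for the second after the job is handed in, with the robot touching nothing.
It also fails if it takes over 42 s, if anything falls off the work surface, if the arm or the gripper's body presses on something with over 40 N, if the wrist force passes 120 N, or if a joint passes its speed limit or range.

## Working session

There is one attempt and no reset: what is moved stays moved. The work goes in short steps, Python scripts to look and compute and a tool call to move; the robot and the scene stay as the last step left them, time stands still between calls to the robot, and variables do not carry over. Pictures are saved under pics/ and viewed, at most 10 in all, crops included, and the job is handed in when it is done.

Besides the shell and the picture viewer there is one more tool, called after "Request:" as name(argument=value, ...) on one line, values as JSON. servo_tool: Moves the arm, as the interface text tells. Its arguments: {"type":"object","properties":{"plan":{"type":"array","items":{"type":"object","properties":{"xyz":{"type":"array","items":{"type":"number"}},"twist":{"type":"array","items":{"type":"number"}},"jaw":{"type":"number"}}}},"newtons":{"type":"number"}},"required":["plan"]}

```bash
mkdir -p pics
cat > h.py <<'E'
import numpy as np, cv2
from cell import env
def snap(n,f):
    c=env.read_camera(n); cv2.imwrite('pics/'+f,c['img'][:,:,::-1]); np.savez('pics/'+f+'.npz',**c); return c
def load(f): return dict(np.load('pics/'+f+'.npz'))
def ray(c,u,v,z):
    d=c['R'].T@np.linalg.inv(c['camera_matrix'])@np.array([u,v,1.]); o=-c['R'].T@c['t']
    return o+d*(z-o[2])/d[2]
def proj(c,X):
    p=c['camera_matrix']@(c['R']@np.array(X)+c['t']); return p[:2]/p[2]
E
python3 - <<'E'
from h import *
snap('top','top1.png'); snap('scene','sc1.png')
o=env.get_obs(); print(o)
E
```

```text
{'time_s': 0.1, 'qpos': array([-72.12807186,  18.43703998,  -4.01742208,  83.16704664,
         1.29334843,  78.54006317,  -3.26097542]), 'joint_velocities': array([ 0.12408513, -0.11829264,  0.01848881, -0.18609377,  0.0450294 ,
        0.07911628, -0.05197258]), 'effort': array([ 4.37731715e-04, -4.92568052e+01, -4.05337103e-01, -3.13398528e+01,
       -6.41479203e-02,  3.94284446e-02,  8.02381078e-05]), 'tool_pos': array([0.19069409, 0.62121979, 0.40375318]), 'tool_rot': array([-1.79900996e+02,  3.12796397e-03,  1.62938139e+02]), 'force': array([-0.50838964, -0.5565683 ,  0.37103291]), 'wrist_torque': array([-0.01089474, -0.02220209, -0.0411458 ]), 'grasp_force': 0.0, 'grip_width': 0.08689421477937297}
```

View pics/top1.png

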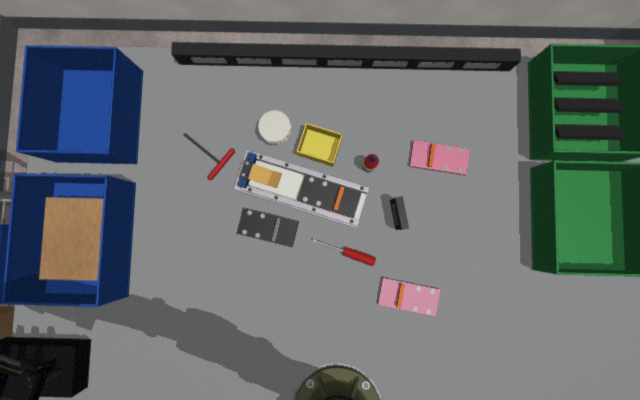

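View pics/sc1.png

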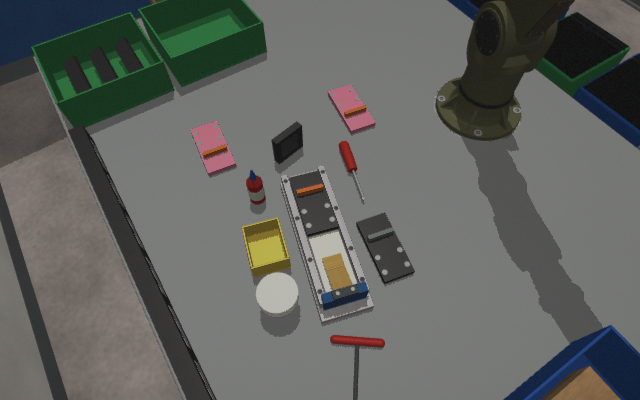

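Top view: the stop is at about (247,170) and the dark plate with the orange bar sits in the channel, bar at (339,198). Things that could be mistaken for it: the pink plates at (440,157) and (409,297), and the grey-barred spare at (268,227). I choose the dark plate in the channel and will check it in a crop.

Run:
```python
from h import *
c=load('top1.png'); im=c['img']
cv2.imwrite('pics/crop1.png',cv2.resize(im[140:235,225:380,::-1],None,fx=5,fy=5,interpolation=cv2.INTER_CUBIC))
print(-c['R'].T@c['t'])
hsv=cv2.cvtColor(im,cv2.COLOR_RGB2HSV)
def m(lo,hi,r):
    k=cv2.inRange(hsv,lo,hi); z=np.zeros_like(k); z[r[0]:r[1],r[2]:r[3]]=1; k=k*z
    q=cv2.findNonZero(k); return len(q),cv2.minAreaRect(q)
for n,a in dict(bar=m((5,150,120),(14,255,255),(180,215,325,355)),stop=m((100,120,40),(125,255,255),(145,195,230,262)),brass=m((10,80,120),(25,255,255),(155,195,240,290))).items():
    print(n,a,[ray(c,*p,{'bar':.068,'stop':.062,'brass':.05}[n]).round(4)[:2] for p in cv2.boxPoints(a[1])], ray(c,*a[1][0],{'bar':.068,'stop':.062,'brass':.05}[n]))
```

```text
[0.45102208 0.04317335 0.95744228]
bar (96, ((338.5, 198.0), (3.8966379165649414, 23.673913955688477), 17.10272979736328)) [array([0.5065, 0.0199]), array([0.5629, 0.0039]), array([ 0.5603, -0.0053]), array([0.5039, 0.0106])] [0.53334858 0.00729984 0.068     ]
stop (126, ((246.85003662109375, 169.95001220703125), (8.538147926330566, 34.78504943847656), 18.43494987487793)) [array([0.5599, 0.2597]), array([0.6439, 0.2357]), array([0.6375, 0.2151]), array([0.5537, 0.2392])] [0.59861063 0.23743652 0.062     ]
brass (474, ((264.5000305175781, 175.50001525878906), (30.35786247253418, 15.811387062072754), 18.434947967529297)) [array([0.5796, 0.2373]), array([0.6182, 0.2262]), array([0.5954, 0.1523]), array([0.557 , 0.1636])] [0.58750211 0.19477817 0.05      ]
```

View pics/crop1.png

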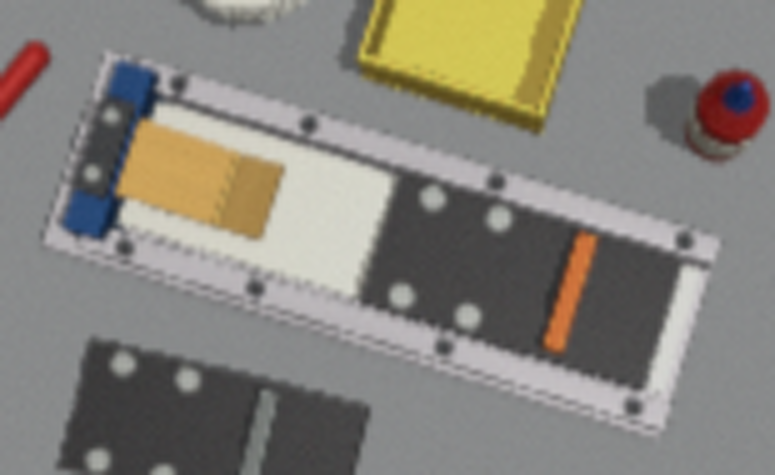

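Run:
```python
from h import *
c=load('top1.png')
P=lambda u,v,z: ray(c,225+(u+.5)/5-.5,140+(v+.5)/5-.5,z)[:2]
bar=P(571,292,.068); stop=np.array([.5986,.2374])
cr=[P(*p,.046) for p in [(172,97),(705,262),(645,385)]]
d=cr[1]-cr[0]; print('rail dir',np.degrees(np.arctan2(*(-d)[::-1])))
a=np.radians(74.2); e=np.array([np.cos(a),np.sin(a)]); n=np.array([-e[1],e[0]])
Fo=P(45,242,.012),P(108,50,.012),P(718,240,.046),P(660,430,.012)
print('corners',[(p@e,p@n) for p in Fo])
for k,p in dict(bar=bar,stop=stop,lip=P(272,203,.0485),nose=P(379,237,.054),rear=P(664,325,.054),glue=P(740,92,.115),glueb=P(720,150,.03)).items(): print(k,p.round(4),(p@e).round(4),(p@n).round(4))
```

```text
rail dir 74.06112915491697
corners [(np.float64(0.42251446518954133), np.float64(-0.4604661080468677)), (np.float64(0.42277248477144524), np.float64(-0.5675851945732441)), (np.float64(0.08798915796232978), np.float64(-0.5608612257823187)), (np.float64(0.08541349659255618), np.float64(-0.4618174405418954))]
bar [0.5334 0.0066] 0.1515 -0.5114
stop [0.5986 0.2374] 0.3914 -0.5113
lip [0.5766 0.1579] 0.3089 -0.5119
nose [0.56   0.1029] 0.2515 -0.5108
rear [ 0.5193 -0.0408] 0.1021 -0.5108
glue [ 0.6254 -0.0689] 0.104 -0.6205
glueb [ 0.6124 -0.0703] 0.0991 -0.6084
```

The crop confirms a dark plate with an orange bar, its nose about 57 mm short of the lip. The slide axis is at yaw 74.2° and the home travel is about 132 mm. Heading over.

Request:
servo_tool(plan=[{"xyz": [-2.5,-2.5,0.5],"twist": [0,0,4.5],"jaw": 1},{"xyz": [-5,-5,1],"twist": [0,0,9],"jaw": 1},{"xyz": [-7.5,-7.5,1.5],"twist": [0,0,13.5],"jaw": 1},{"xyz": [-10,-10,2],"twist": [0,0,18],"jaw": 1},{"xyz": [-12.5,-12.5,2.5],"twist": [0,0,22.5],"jaw": 1},{"xyz": [-15,-15,3],"twist": [0,0,27],"jaw": 1},{"xyz": [-17.5,-17.5,3.5],"twist": [0,0,31.5],"jaw": 1},{"xyz": [-20,-20,4],"twist": [0,0,36],"jaw": 1},{"xyz": [-22.5,-22.5,4.5],"twist": [0,0,40.5],"jaw": 1},{"xyz": [-25,-25,5],"twist": [0,0,45],"jaw": 1}], newtons=30)

```text
time_s: 0.93
tool_pos: [0.3567, 0.3072, 0.3543]
tool_rot: [-180.0, -0.0, 117.7]
force: [0.4, 1.0, 0.0]
grip_width: 0.0284
grasp_force: 0.0
```

```bash
cat >> h.py <<'E'
from scipy.spatial.transform import Rotation as Ro
def delta(tip,yaw):
    o=env.get_obs(); R=Ro.from_euler('xyz',o['tool_rot'],degrees=True); T=Ro.from_euler('xyz',[180,0,yaw],degrees=True)
    t=np.array(tip)+[0,0,.182]
    print('t',o['time_s'],'pos',o['tool_pos'].round(4),o['tool_rot'].round(2),'F',o['force'].round(2),'w',round(o['grip_width'],4))
    print('xyz cm',(R.inv().apply(t-o['tool_pos'])*100).round(2),'twist',(R.inv()*T).as_rotvec(degrees=True).round(2))
E
python3 -c "
from h import *
delta([.528,-.012,.13],74.2)"
```

```text
t 0.9333 pos [0.3567 0.3072 0.3543] [-179.99   -0.    117.72] F [0.44 0.97 0.05] w 0.0284
xyz cm [-36.23   0.31   4.23] twist [-2.000e-02  0.000e+00  4.352e+01]
```

Request:
servo_tool(plan=[{"xyz": [-4,0,0.5],"twist": [0,0,5],"jaw": 1},{"xyz": [-8,0,1],"twist": [0,0,10],"jaw": 1},{"xyz": [-12,0,1.5],"twist": [0,0,15],"jaw": 1},{"xyz": [-16,0.1,2],"twist": [0,0,20],"jaw": 1},{"xyz": [-20,0.1,2.5],"twist": [0,0,25],"jaw": 1},{"xyz": [-24,0.2,3],"twist": [0,0,30],"jaw": 1},{"xyz": [-28,0.2,3.5],"twist": [0,0,35],"jaw": 1},{"xyz": [-32,0.3,4],"twist": [0,0,40],"jaw": 1},{"xyz": [-35,0.3,4.2],"twist": [0,0,43],"jaw": 1},{"xyz": [-36,0.3,4.2],"twist": [0,0,43],"jaw": 1}])

```text
time_s: 1.77
tool_pos: [0.5286, -0.013, 0.3123]
tool_rot: [179.9, 0.2, 74.4]
force: [-0.9, 1.1, 0.0]
grip_width: 0.0004
grasp_force: 0.0
```

```bash
python3 -c "
from h import *
snap('wrist','w1.png')
delta([.528,-.012,.13],74.2)"
```

```text
t 1.8167 pos [ 0.5287 -0.0125  0.3125] [1.7994e+02 1.6000e-01 7.4560e+01] F [ 1.27 -1.93  0.38] w 0.0005
xyz cm [ 0.03 -0.08  0.05] twist [0.06 0.16 0.36]
```

View pics/w1.png

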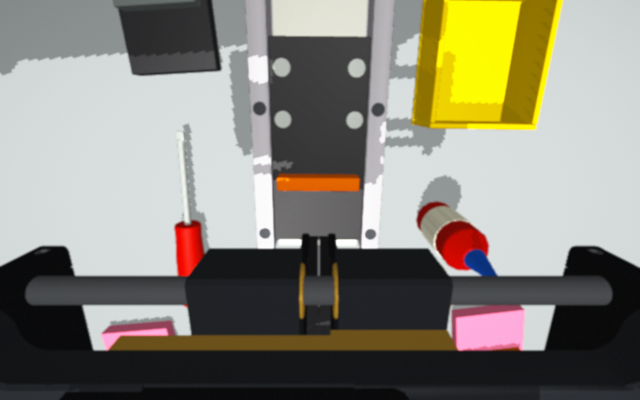

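The wrist view shows the orange bar at (318,183), ahead of the closed fingertips at (319,240), and the glue spout at about (488,270) on the right. Measuring from this view.

Run:
```python
from h import *
c=load('w1.png'); im=c['img']
a=np.radians(74.2); e=np.array([np.cos(a),np.sin(a)]); n=np.array([-e[1],e[0]])
S=lambda u,v,z:(lambda p:(p.round(4),(p@e).round(4),(p@n).round(4)))(ray(c,u,v,z)[:2])
k=cv2.inRange(cv2.cvtColor(im,cv2.COLOR_RGB2HSV),(5,150,150),(14,255,255)); k[:165]=0;k[200:]=0;k[:,:260]=0;k[:,380:]=0
print(cv2.boundingRect(k))
print('bar top front',S(318,174.5,.068),'top rear',S(318,179,.068),'bar base rear',S(318,190.5,.054))
print('barL',S(277,175,.068),'barR',S(359,175,.068))
print('nose',S(320,36.5,.054))
print('rails L',S(271,36,.046),S(272,150,.046),S(274,235,.046),' R',S(368,36,.046),S(362,235,.046))
for z in (.115,): print('spout',S(490,278,z),S(465,262,z))
print('pads tip px',proj(c,[.5287,-.0125,.1305]))
```

```text
(276, 176, 84, 15)
bar top front (array([0.5363, 0.0159]), np.float64(0.1614), np.float64(-0.5117)) top rear (array([0.5354, 0.0128]), np.float64(0.1581), np.float64(-0.5117)) bar base rear (array([0.5321, 0.0008]), np.float64(0.1457), np.float64(-0.5118))
barL (array([0.5079, 0.0235]), np.float64(0.1609), np.float64(-0.4823)) barR (array([0.5645, 0.0077]), np.float64(0.1611), np.float64(-0.5411))
nose (array([0.5624, 0.1041]), np.float64(0.2533), np.float64(-0.5128))
rails L (array([0.53 , 0.115]), np.float64(0.2549), np.float64(-0.4787)) (array([0.5061, 0.0393]), np.float64(0.1757), np.float64(-0.4763)) (array([ 0.4859, -0.0284]), np.float64(0.105), np.float64(-0.4753))  R (array([0.5951, 0.0968]), np.float64(0.2552), np.float64(-0.5463)) (array([ 0.5565, -0.0482]), np.float64(0.1052), np.float64(-0.5486))
spout (array([ 0.625 , -0.0669]), np.float64(0.1058), np.float64(-0.6196)) (array([ 0.6115, -0.0515]), np.float64(0.1169), np.float64(-0.6024))
pads tip px [318.67385014 250.61831836]
```

Request:
servo_tool(plan=[{"xyz": [0.15,0,1.5],"twist": [0,0,0.3],"jaw": 1},{"xyz": [0.15,0,3],"twist": [0,0,0.3],"jaw": 1},{"xyz": [0.15,0,4.5],"twist": [0,0,0.3],"jaw": 1},{"xyz": [0.15,0,5.5],"twist": [0,0,0.3],"jaw": 1},{"xyz": [0.15,0,6.2],"twist": [0,0,0.3],"jaw": 1},{"xyz": [0.15,0,6.6],"twist": [0,0,0.3],"jaw": 1},{"xyz": [0.15,0,6.8],"twist": [0,0,0.3],"jaw": 1},{"xyz": [0.15,0,6.8],"twist": [0,0,0.3],"jaw": 1},{"xyz": [0.15,0,6.8],"twist": [0,0,0.3],"jaw": 1}])

```text
time_s: 2.57
tool_pos: [0.5284, -0.006, 0.2453]
tool_rot: [180.0, -0.0, 74.6]
force: [0.1, -0.4, 0.7]
grip_width: 0.0001
grasp_force: 0.0
```

Run:
```python
from h import *
delta([.5291,-.0105,.054],74.2)
c=snap('wrist','w2.png'); cv2.imwrite('pics/w2c.png',cv2.resize(c['img'][120:300,200:500,::-1],None,fx=2.5,fy=2.5))
```

```text
t 2.5667 pos [ 0.5284 -0.006   0.2453] [ 1.7995e+02 -3.0000e-02  7.4650e+01] F [ 0.14 -0.4   0.65] w 0.0001
xyz cm [-0.41  0.19  0.93] twist [ 0.05 -0.03  0.45]
```

View pics/w2c.png

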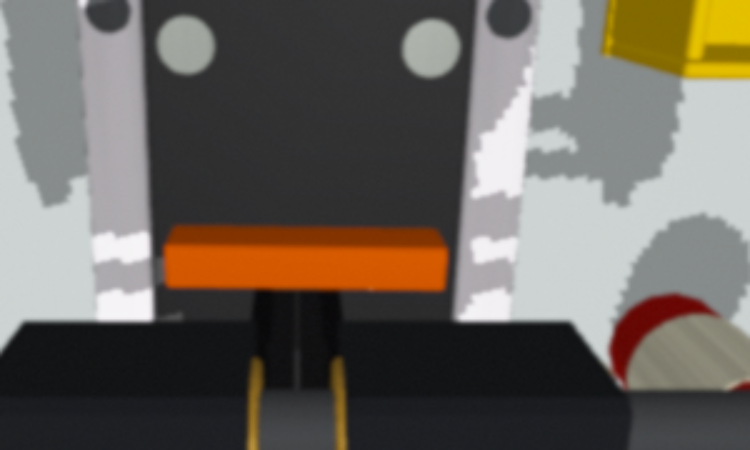

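The fingertips are close behind the bar (bar rear at crop y≈290), about 4 mm too far forward. Backing off.

Request:
servo_tool(plan=[{"xyz": [-0.2,0.1,0],"twist": [0,0,0.4],"jaw": 1},{"xyz": [-0.4,0.2,0],"twist": [0,0,0.4],"jaw": 1},{"xyz": [-0.4,0.2,0],"twist": [0,0,0.4],"jaw": 1},{"xyz": [-0.4,0.2,0.3],"twist": [0,0,0.4],"jaw": 1},{"xyz": [-0.4,0.2,0.5],"twist": [0,0,0.4],"jaw": 1},{"xyz": [-0.4,0.2,0.5],"twist": [0,0,0.4],"jaw": 1},{"xyz": [-0.4,0.2,0.5],"twist": [0,0,0.4],"jaw": 1}])

```text
time_s: 3.2
tool_pos: [0.5288, -0.0105, 0.2395]
tool_rot: [-180.0, 0.0, 74.2]
force: [0.9, -0.4, -0.1]
grip_width: 0.0006
grasp_force: 0.0
```

```bash
python3 -c "
from h import *
delta([.5291,-.0105,.054],74.2)"
```

```text
t 3.2 pos [ 0.5288 -0.0105  0.2395] [-1.7997e+02  1.0000e-02  7.4240e+01] F [ 0.86 -0.36 -0.13] w 0.0006
xyz cm [0.   0.03 0.35] twist [-0.03  0.01  0.04]
```

Request:
servo_tool(plan=[{"xyz": [0,0,0.2],"twist": [0,0,0],"jaw": 1},{"xyz": [0,0,0.4],"twist": [0,0,0],"jaw": 1},{"xyz": [0,0,0.6],"twist": [0,0,0],"jaw": 1},{"xyz": [0,0,0.8],"twist": [0,0,0],"jaw": 1},{"xyz": [0,0,1.0],"twist": [0,0,0],"jaw": 1},{"xyz": [0,0,1.2],"twist": [0,0,0],"jaw": 1},{"xyz": [0,0,1.2],"twist": [0,0,0],"jaw": 1},{"xyz": [0,0,1.2],"twist": [0,0,0],"jaw": 1},{"xyz": [0,0,1.2],"twist": [0,0,0],"jaw": 1}])

```text
time_s: 3.95
tool_pos: [0.5292, -0.0106, 0.2291]
tool_rot: [-180.0, -0.1, 74.2]
force: [-3.8, -1.3, 11.4]
grip_width: 0.0005
grasp_force: 5.9
```

```bash
python3 -c "
from h import *
delta([.5291,-.0105,.054],74.2)"
```

```text
t 3.95 pos [ 0.5292 -0.0106  0.2291] [-1.7999e+02 -5.0000e-02  7.4240e+01] F [-3.77 -1.27 11.43] w 0.0005
xyz cm [ 0.01 -0.02 -0.69] twist [-0.01 -0.05  0.04]
```

Depth is 6.9 mm at 11.4 N, which matches the model. Going to about 11 mm, then sliding.

Request:
servo_tool(plan=[{"xyz": [0,0,0.2],"twist": [0,0,0],"jaw": 1},{"xyz": [0,0,0.4],"twist": [0,0,0],"jaw": 1},{"xyz": [0,0,0.45],"twist": [0,0,0],"jaw": 1},{"xyz": [0,0,0.45],"twist": [0,0,0],"jaw": 1},{"xyz": [0.3,0,0.45],"twist": [0,0,0],"jaw": 1},{"xyz": [0.8,0,0.45],"twist": [0,0,0],"jaw": 1},{"xyz": [1.3,0,0.45],"twist": [0,0,0],"jaw": 1},{"xyz": [1.8,0,0.45],"twist": [0,0,0],"jaw": 1},{"xyz": [2.0,0,0.45],"twist": [0,0,0],"jaw": 1},{"xyz": [2.0,0,0.45],"twist": [0,0,0],"jaw": 1}])

```text
time_s: 4.78
tool_pos: [0.5357, 0.0071, 0.2255]
tool_rot: [179.8, 0.0, 74.2]
force: [-1.2, -4.5, 13.6]
grip_width: 0.0007
grasp_force: 7.0
```

```bash
cat >> h.py <<'E'
def look(f=None,k=None):
    delta([.5291,-.0105,.054],74.2)
    c=env.read_camera('top'); im=c['img']
    hsv=cv2.cvtColor(im,cv2.COLOR_RGB2HSV); m=cv2.inRange(hsv,(5,150,100),(14,255,255)); z=np.zeros_like(m); z[170:215,265:355]=1
    q=cv2.findNonZero(m*z)
    if q is not None:
        a=np.radians(74.2); e=np.array([np.cos(a),np.sin(a)])
        print('orange',len(q),[round(float(ray(c,*p,.057)[:2]@e),4) for p in (q.reshape(-1,2).max(0),q.reshape(-1,2).mean(0))])
    if f: cv2.imwrite('pics/'+f,cv2.resize(im[140:235,225:380,::-1],None,fx=5,fy=5,interpolation=cv2.INTER_CUBIC))
E
python3 - <<'E'
from h import *
look()
c=snap('scene','sc2.png'); cv2.imwrite('pics/sc2c.png',cv2.resize(c['img'][150:330,230:430,::-1],None,fx=3,fy=3))
E
```

```text
t 4.7833 pos [0.5357 0.0071 0.2255] [1.798e+02 4.000e-02 7.420e+01] F [-1.24 -4.47 13.56] w 0.0007
xyz cm [-1.87 -0.15 -1.04] twist [ 0.2   0.04 -0.  ]
```

View pics/sc2c.png

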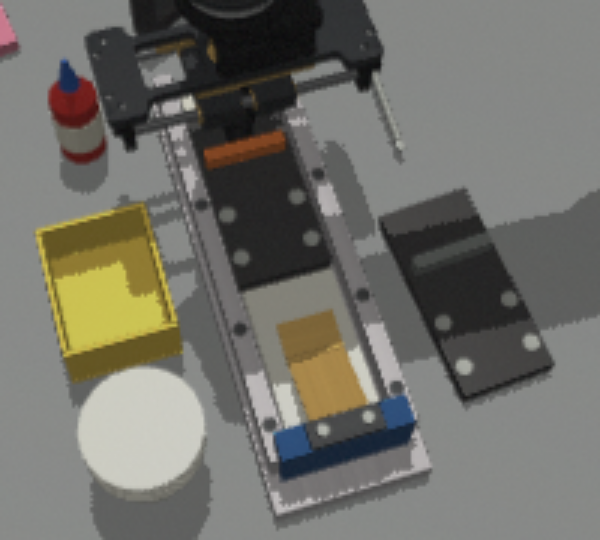

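The plate is sunk and moving: nose at crop (285,274), still short of the lip at (312,322), level and centred. Continuing the slide.

Request:
servo_tool(plan=[{"xyz": [0.4,-0.05,0.05],"twist": [0,0,0],"jaw": 1},{"xyz": [1.0,-0.1,0.05],"twist": [0,0,0],"jaw": 1},{"xyz": [1.6,-0.1,0.05],"twist": [0,0,0],"jaw": 1},{"xyz": [2.2,-0.1,0.05],"twist": [0,0,0],"jaw": 1},{"xyz": [2.8,-0.1,0.05],"twist": [0,0,0],"jaw": 1},{"xyz": [3.4,-0.1,0.05],"twist": [0,0,0],"jaw": 1},{"xyz": [4.0,-0.1,0.05],"twist": [0,0,0],"jaw": 1},{"xyz": [4.5,-0.1,0.05],"twist": [0,0,0],"jaw": 1},{"xyz": [4.8,-0.1,0.05],"twist": [0,0,0],"jaw": 1},{"xyz": [5.0,-0.1,0.05],"twist": [0,0,0],"jaw": 1}])

```text
time_s: 5.72
tool_pos: [0.5489, 0.0553, 0.2255]
tool_rot: [179.7, 0.0, 74.2]
force: [-1.9, -5.8, 14.5]
grip_width: 0.0004
grasp_force: 7.4
```

Run:
```python
from h import *
a=np.radians(74.2); e=np.array([np.cos(a),np.sin(a)])
c=load('sc2.png'); print('nose before',ray(c,325,241.3,.043)[:2]@e)
look()
c=snap('scene','sc3.png'); cv2.imwrite('pics/sc3c.png',cv2.resize(c['img'][150:330,230:430,::-1],None,fx=3,fy=3))
```

```text
nose before 0.2751975453157605
t 5.7167 pos [0.5489 0.0553 0.2255] [1.797e+02 2.000e-02 7.418e+01] F [-1.89 -5.85 14.51] w 0.0004
xyz cm [-6.87 -0.11 -1.05] twist [ 0.3   0.02 -0.02]
```

View pics/sc3c.png

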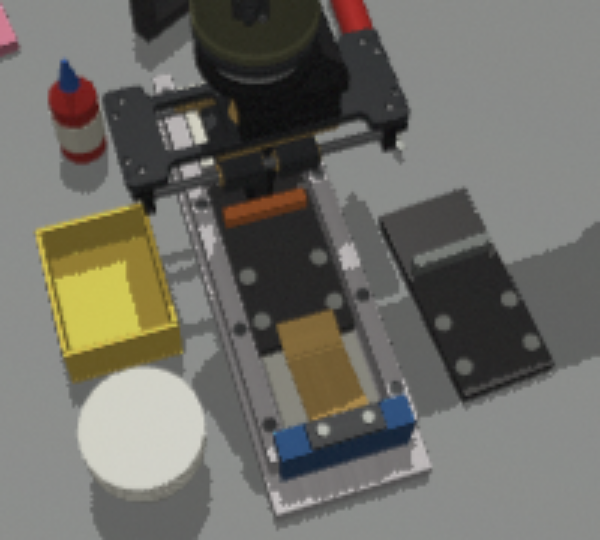

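The nose has gone under the lip and the plate follows the fingers without slipping. About 6.3 cm left.

Request:
servo_tool(plan=[{"xyz": [0.4,0,0.05],"twist": [0,0,0],"jaw": 1},{"xyz": [1.0,-0.05,0.05],"twist": [0,0,0],"jaw": 1},{"xyz": [1.6,-0.05,0.05],"twist": [0,0,0],"jaw": 1},{"xyz": [2.2,-0.05,0.05],"twist": [0,0,0],"jaw": 1},{"xyz": [2.8,-0.05,0.05],"twist": [0,0,0],"jaw": 1},{"xyz": [3.4,-0.05,0.05],"twist": [0,0,0],"jaw": 1},{"xyz": [4.0,-0.05,0.05],"twist": [0,0,0],"jaw": 1},{"xyz": [4.6,-0.05,0.05],"twist": [0,0,0],"jaw": 1},{"xyz": [5.1,-0.05,0.05],"twist": [0,0,0],"jaw": 1},{"xyz": [5.4,-0.05,0.05],"twist": [0,0,0],"jaw": 1}])

```text
time_s: 6.65
tool_pos: [0.5625, 0.1066, 0.2241]
tool_rot: [179.8, 0.1, 74.1]
force: [-2.4, -7.1, 11.0]
grip_width: 0.0002
grasp_force: 7.4
```

Run:
```python
from h import *
look()
```

```text
t 6.65 pos [0.5625 0.1066 0.2241] [1.7982e+02 1.4000e-01 7.4140e+01] F [-2.38 -7.12 10.97] w 0.0002
xyz cm [-1.218e+01 -1.000e-02 -1.160e+00] twist [ 0.18  0.14 -0.06]
```

Request:
servo_tool(plan=[{"xyz": [0.2,0,0],"twist": [0,0,0],"jaw": 1},{"xyz": [0.4,0,0],"twist": [0,0,0],"jaw": 1},{"xyz": [0.6,0,0],"twist": [0,0,0],"jaw": 1},{"xyz": [0.8,0,0],"twist": [0,0,0],"jaw": 1},{"xyz": [0.9,0,0],"twist": [0,0,0],"jaw": 1},{"xyz": [0.9,0,0],"twist": [0,0,0],"jaw": 1}])

```text
time_s: 7.2
tool_pos: [0.5649, 0.1151, 0.2241]
tool_rot: [179.8, 0.1, 74.1]
force: [-2.1, -6.4, 11.5]
grip_width: 0.0001
grasp_force: 7.3
```

Run:
```python
from h import *
look()
```

```text
t 7.2 pos [0.5649 0.1151 0.2241] [1.7982e+02 1.3000e-01 7.4130e+01] F [-2.06 -6.42 11.5 ] w 0.0001
xyz cm [-1.306e+01 -1.000e-02 -1.160e+00] twist [ 0.18  0.13 -0.07]
```

No stop contact yet (still 6.7 N). Pushing on slowly, watching the force.

Request:
servo_tool(plan=[{"xyz": [0.1,0,0],"twist": [0,0,0],"jaw": 1},{"xyz": [0.2,0,0],"twist": [0,0,0],"jaw": 1},{"xyz": [0.3,0,0],"twist": [0,0,0],"jaw": 1},{"xyz": [0.3,0,0],"twist": [0,0,0],"jaw": 1}])

```text
time_s: 7.58
tool_pos: [0.5657, 0.1178, 0.2241]
tool_rot: [179.8, 0.1, 74.1]
force: [-1.6, -7.0, 11.7]
grip_width: 0.0004
grasp_force: 7.3
```

Run:
```python
from h import *
look()
c=snap('scene','sc4.png'); cv2.imwrite('pics/sc4c.png',cv2.resize(c['img'][190:320,260:400,::-1],None,fx=4,fy=4))
```

```text
t 7.5833 pos [0.5657 0.1178 0.2241] [1.7982e+02 1.4000e-01 7.4120e+01] F [-1.6  -7.04 11.73] w 0.0004
xyz cm [-13.34  -0.    -1.16] twist [ 0.18  0.14 -0.08]
```

View pics/sc4c.png

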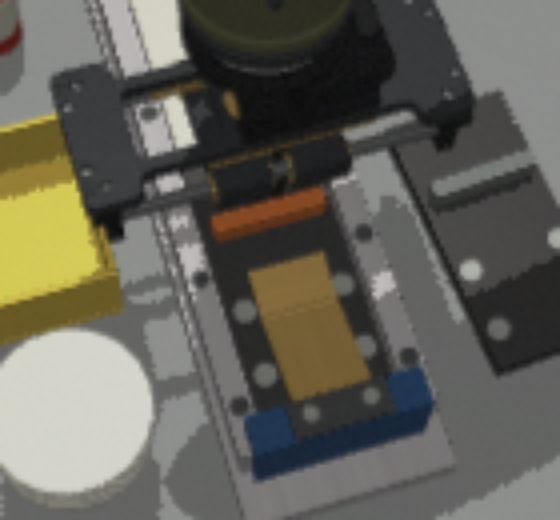

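The nose is at or very near the blue stop (crop 320,420). The fingers may now be slipping on the plate, so I'll keep pushing until the force rises clearly.

Request:
servo_tool(plan=[{"xyz": [0.1,0,0],"twist": [0,0,0],"jaw": 1},{"xyz": [0.2,0,0],"twist": [0,0,0],"jaw": 1},{"xyz": [0.3,0,0],"twist": [0,0,0],"jaw": 1},{"xyz": [0.3,0,0],"twist": [0,0,0],"jaw": 1}])

```text
time_s: 8.02
tool_pos: [0.5665, 0.1207, 0.2241]
tool_rot: [179.8, 0.1, 74.1]
force: [-3.3, -5.1, 11.8]
grip_width: 0.0002
grasp_force: 7.3
```

Request:
servo_tool(plan=[{"xyz": [0.07,0,0],"twist": [0,0,0],"jaw": 1},{"xyz": [0.14,0,0],"twist": [0,0,0],"jaw": 1},{"xyz": [0.2,0,0],"twist": [0,0,0],"jaw": 1},{"xyz": [0.2,0,0],"twist": [0,0,0],"jaw": 1}])

```text
time_s: 8.35
tool_pos: [0.5669, 0.1213, 0.2241]
tool_rot: [179.9, 0.3, 74.1]
force: [-3.1, -9.0, 12.4]
grip_width: 0.0005
grasp_force: 8.0
```

Request:
servo_tool(plan=[{"xyz": [0.1,0,0],"twist": [0,0,0],"jaw": 1},{"xyz": [0.2,0,0],"twist": [0,0,0],"jaw": 1},{"xyz": [0.2,0,0],"twist": [0,0,0],"jaw": 1}])

```text
time_s: 8.6
tool_pos: [0.5672, 0.1218, 0.2241]
tool_rot: [179.9, 0.4, 74.0]
force: [-5.1, -12.7, 14.9]
grip_width: 0.0002
grasp_force: 9.3
```

Run:
```python
from h import *
look()
```

```text
t 8.6 pos [0.5672 0.1218 0.2241] [179.91   0.39  74.02] F [ -5.11 -12.71  14.94] w 0.0002
xyz cm [-1.377e+01 -1.000e-02 -1.100e+00] twist [ 0.09  0.39 -0.18]
```

Stalled against the stop at about 13.7 N, so the plate is home. Easing the push slightly and releasing straight up.

Request:
servo_tool(plan=[{"xyz": [-0.12,0,0],"twist": [0,0,0],"jaw": 1},{"xyz": [-0.25,0,0],"twist": [0,0,0],"jaw": 1},{"xyz": [-0.25,0,-0.2],"twist": [0,0,0],"jaw": 1},{"xyz": [-0.25,0,-0.4],"twist": [0,0,0],"jaw": 1},{"xyz": [-0.25,0,-0.6],"twist": [0,0,0],"jaw": 1},{"xyz": [-0.25,0,-0.8],"twist": [0,0,0],"jaw": 1},{"xyz": [-0.3,0,-1.0],"twist": [0,0,0],"jaw": 1},{"xyz": [-0.6,0,-1.1],"twist": [0,0,0],"jaw": 1},{"xyz": [-0.8,0,-1.3],"twist": [0,0,0],"jaw": 1},{"xyz": [-0.8,0,-1.3],"twist": [0,0,0],"jaw": 1}])

```text
time_s: 9.48
tool_pos: [0.5642, 0.1197, 0.2355]
tool_rot: [180.0, -0.0, 74.2]
force: [0.0, 0.2, 0.1]
grip_width: 0.0006
grasp_force: 0.0
```

Request:
servo_tool(plan=[{"xyz": [0,0,-1],"twist": [0,0,0],"jaw": 1},{"xyz": [0,0,-3],"twist": [0,0,0],"jaw": 1},{"xyz": [-1,0,-5],"twist": [0,0,0],"jaw": 1},{"xyz": [-3,0,-7],"twist": [0,0,0],"jaw": 1},{"xyz": [-5,0,-9],"twist": [0,0,0],"jaw": 1},{"xyz": [-7,0,-11],"twist": [0,0,0],"jaw": 1},{"xyz": [-9,0,-12],"twist": [0,0,0],"jaw": 1},{"xyz": [-11,0,-12],"twist": [0,0,0],"jaw": 1},{"xyz": [-12,0,-12],"twist": [0,0,0],"jaw": 1},{"xyz": [-12,0,-12],"twist": [0,0,0],"jaw": 1}])

```text
time_s: 10.32
tool_pos: [0.5311, 0.002, 0.356]
tool_rot: [180.0, -0.0, 74.0]
force: [0.0, 0.7, -0.0]
grip_width: 0.0004
grasp_force: 0.0
```

Run:
```python
from h import *
look()
c=snap('wrist','w5.png'); s=snap('scene','sc5.png')['img'][190:320,260:400,::-1]
a=cv2.resize(c['img'][:,:,::-1],None,fx=.6,fy=.6); b=cv2.resize(s,(388,360)); b=b
a=cv2.copyMakeBorder(a,0,360-a.shape[0],0,0,cv2.BORDER_CONSTANT); cv2.imwrite('pics/f5.png',np.hstack([a,b]))
```

```text
t 10.3167 pos [0.5311 0.002  0.356 ] [ 1.7997e+02 -3.0000e-02  7.4030e+01] F [ 0.02  0.69 -0.02] w 0.0004
xyz cm [-1.26  0.15 12.  ] twist [ 0.03 -0.03 -0.17]
orange 100 [0.2635, 0.2846]
```

View pics/f5.png

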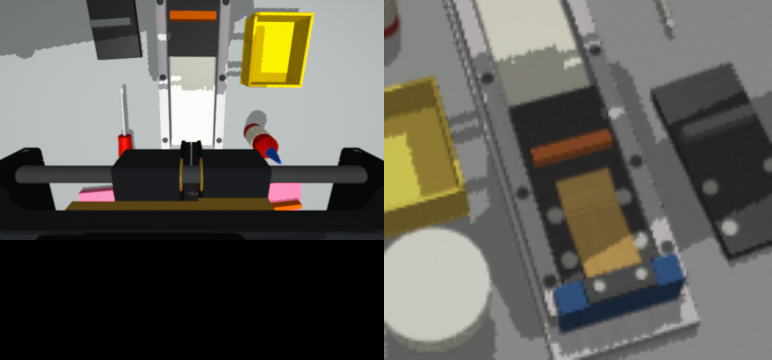

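The final view shows the plate's nose against the blue stop and the leaf resting on it. The bar centre is at s = 0.2846 against an expected 0.284. The fingers are clear and the neighbours haven't moved.

```bash
python3 -c "
from cell import env
print(env.sign_off())"
```

```text
the job is handed in; nothing more can be done
None
```

The plate is fully home against the blue stop and held by the leaf spring, judging by the last camera view and the stall against the stop; the arm is clear and the job was handed in at about 10.5 s, with no verdict shown.

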